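# Release check on a seat-belt buckle

## Task

Check the release of the seat-belt buckle with the red button: press the red button down with one finger so that the spring pops the tongue out, and have your other finger ready to trap the tongue so that it never gets more than 60 mm (about a thumb's length) out of the buckle. Then back away and leave the popped tongue lying flat on its board, just in front of the buckle and not pushed back in. Do not lift the tongue, and leave the buckle with the blue button and everything else on the counter as they are.

Things in the scene. Friction and masses are not known exactly. Their poses are not given: they have to be found in the camera images.
- board_red: Fixed white check board of the red-button buckle, 212 x 90 x 12 mm, flat on the counter. Origin: centre of its underside; x runs along it towards the buckle's bolted tail; the tongue pops out towards -x. The black buckle is 54 mm wide, spans x = -11 to 65 mm, its cover 18 mm above the board. In front of it (x = -106 to -11 mm) the board is bare but for the tongue.
- mouth_red (a point): Point at the foot of the red-button buckle's mouth: on the board's top surface (12 mm above the counter), on the centre line, at the buckle's front face. Same axes as the board: -x is out of the buckle.
- button_red_top (a point): Centre of the top of the red push button (24 mm along x, 28 mm along y) in the buckle's cover; it moves with the button. Unpressed it stands 7 mm above the cover (25 mm above the board, 37 mm above the counter), 17 mm behind the mouth.
- button_red (a joint): How far the red button is pressed, in m: 0 = up, 0.006 = fully down (then 1 mm above the cover). Sprung: about 2 N at the start, 6 to 10 N fully down; it comes up again when let go. At about 4.5 mm the latch lets go.
- tongue_red_mid (a point): Centre of the grip of the red-button buckle's tongue, 13.5 mm above the board. The grip: grey block 26 mm long (x), 50 mm wide (y), 27 mm high, webbing slot in its upper part, solid bar across its outer (-x) end, resting on the board (friction about 0.25). A steel plate 24 mm wide reaches 24 mm into the mouth. Latched: centre 14 mm in front of the mouth, gap 1 mm. x points into the buckle.
- board_blue: Fixed white check board of the blue-button buckle, 212 x 90 x 12 mm, flat on the counter. Origin: centre of its underside; x runs along it towards the buckle's bolted tail; the tongue pops out towards -x. The black buckle is 54 mm wide, spans x = -11 to 65 mm, its cover 18 mm above the board. In front of it (x = -106 to -11 mm) the board is bare but for the tongue.
- mouth_blue (a point): Point at the foot of the blue-button buckle's mouth: on the board's top surface (12 mm above the counter), on the centre line, at the buckle's front face. Same axes as the board: -x is out of the buckle.
- button_blue_top (a point): Centre of the top of the blue push button (24 mm along x, 28 mm along y) in the buckle's cover; it moves with the button. Unpressed it stands 7 mm above the cover (25 mm above the board, 37 mm above the counter), 17 mm behind the mouth.
- button_blue (a joint): How far the blue button is pressed, in m: 0 = up, 0.006 = fully down (then 1 mm above the cover). Sprung: about 2 N at the start, 6 to 10 N fully down; it comes up again when let go. At about 4.5 mm the latch lets go.
- tongue_blue_mid (a point): Centre of the grip of the blue-button buckle's tongue, 13.5 mm above the board. The grip: grey block 26 mm long (x), 50 mm wide (y), 27 mm high, webbing slot in its upper part, solid bar across its outer (-x) end, resting on the board (friction about 0.25). A steel plate 24 mm wide reaches 24 mm into the mouth. Latched: centre 14 mm in front of the mouth, gap 1 mm. x points into the buckle.
- tongue_red: The loose tongue of the red-button buckle (50 to 100 g); origin: centre of the grip's underside, z up. Once unlatched a spring drives it along -x for 16 mm and throws it off at roughly 1 m/s: left to itself it slides well over 60 mm, along the board and off it.
- tongue_blue: The loose tongue latched in the blue-button buckle, to be left alone; origin: centre of the grip's underside.
- bulb_box: Orange bulb carton 32 x 32 x 52 mm standing between the boards; origin: centre of its underside.
- plug_box: Yellow and blue spark-plug carton 85 x 25 x 25 mm lying between the boards; origin: centre of its underside.
- oil_filter: Blue oil filter, 74 mm across, 87 mm high, standing; origin: centre of its underside.
- spray_can: Green can with a pale metal top, 52 mm across, 150 mm high, standing; origin: centre of its underside.
- tape_roll: Yellow tape roll, 96 mm across, 45 mm high, lying flat; origin: centre of its underside.
- screwdriver: Screwdriver lying on the counter, about 200 mm long; origin: underside near the middle of its length, x along it.
- pen_cup: Black pen cup, 72 mm across, 95 mm high, pens reaching to 150 mm; origin: centre of its underside.

How it is judged:
By the outcome, as a careful person would: the job done as asked, in the order asked, and still so for the second after the job is handed in, with the robot touching nothing.
It also fails if it takes over 32 s, if anything falls off the work surface, if the arm or the gripper's body presses on something with over 40 N, if the wrist force passes 120 N, or if a joint passes its speed limit or range.

## Robot

A 6-joint arm with a two-finger parallel gripper is mounted at the origin on the work surface. World frame = base frame: x ahead of the robot, y to its left, z up, the work surface at z = 0. Lengths are in m, angles in rad, forces in N, time in s.
With the tool pointing down it reaches from about 0.375 to 0.925 m from the base axis. Payload 5.7 kg.
Tool frame: the origin (TCP) lies midway between the tips of the shut fingers; the grasp point (between the pads) lies 19 mm behind it; z points along the fingers, y is the line along which they close (so a half turn about z gives the same grasp; the last joint's range is limited). The gripper opens to 88 mm and grips with 3 to 60 N. Pads are 20 mm wide; open, the fingers measure 115 mm over their backs; the gripper's body (75 mm by 178 mm) begins 61 mm behind the grasp point.
Start: joints at [-0.115, 0.359, 1.51, -0, 1.272, -0.115], TCP at [0.6, -0, 0.223] pointing down, gripper open.
Joint ranges: [-2.97, 2.97], [-1.01, 2.36], [0.21, 2.38], [-0.96, 4.11], [0.2, 2.71], [-2.98, 2.98]. Speed limits (rad/s): [2.39, 2.39, 3.14, 3.14, 3.14, 3.14].

## Interface

Orientations are given as a unit quaternion [x, y, z, w].
In Python, from bench import move_ptp, servo_line, goto_joints, move_gripper, sleep, inverse_kinematics, capture, PlanningError, close_job, spot_in, silhouettes, current_clock, current_joint_pos, current_qvel, current_joint_torque, current_position, current_orientation, current_force, current_torque, current_finger_gap, current_grip_force gives the robot as it stands. Calls block until the motion is done:
- move_ptp(position, orientation): joint-space move of the TCP to a pose.
- servo_line(position, orientation=None, rate=0.15, contact_N=None): straight line of the TCP; orientation=None keeps the orientation; rate is the mean speed in m/s. With contact_N (N) it stops when the force on the tool has changed by that much, and returns True; else False.
- goto_joints(angles): joint-space move.
- move_gripper(opening): finger opening in m; the grip force is fixed at half the most; returns when the fingers have stopped.
- sleep(seconds).
- inverse_kinematics(position, orientation): joint angles nearest the present ones, or None.
- capture(name): name is "scene" or "side" or "wrist"; returns a dict with "image" (480x640x3 uint8, blue, green, red), "range_z" (480x640 float32, m along the optical axis (not along the pixel's ray), 0 where there is no reading), "intrinsics" (3x3 intrinsics, pixels), "R" (3x3) and "t" (3): a world point X has camera coordinates R X + t. Camera axes: x right, y down, z forward; pixel columns grow to the right and rows downward; lengths in m; the calibration is good to about 2 mm. A picture is of the moment at which its call begins.
A pose or a line that the arm cannot do raises PlanningError and nothing moves.
- close_job(): hands the job in; it is judged then, once.
Trained networks look in the newest picture that a camera, given by its name, has taken for a name from the list of things; names that differ only in an ending like _2 or _b are one class to them, and where a whole thing is asked for, a point or a joint stands for the part that bears it (a point fixed in the world has none). Each returns a list of dicts, best first, with "conf" (0 to 1); they miss things now and then, are a little off and sometimes report something else, mostly with a low value. They report only what shows in the picture. A call takes as long as a camera call.
- spot_in(camera, query): "xy" ([column, row] in pixels, amid what is visible of it).
- silhouettes(camera, query): "region" (480x640 bool, what is visible of it) and "xy" ([column, row] in pixels, amid what is visible of it).
Readings, each from a call of its own:
- current_clock(): time.
- current_joint_pos(): joint angles.
- current_qvel(): joint speeds.
- current_joint_torque(): joint torques, N m.
- current_position(): TCP position.
- current_orientation(): TCP orientation.
- current_force(): force on the tool from outside, world axes, zero at the start.
- current_torque(): the same for the moment, N m.
- current_finger_gap(): finger opening in m.
- current_grip_force(): force on a finger pad.
Only numpy, scipy, OpenCV 4.12 (cv2) and the standard library are available. Lean on these libraries where they do the work, as an engineer would, in place of code of your own. Each camera call takes 0.05 s, during which the arm holds its last target. There are 200 camera calls.

## Working session

There is one attempt and no reset: what is moved stays moved. The work goes in short steps, each a Python script; the robot and the scene stay as the last script left them, time stands still between calls to the robot, and variables do not carry over. Pictures are saved under pics/ and viewed, at most 10 in all, crops included, and the job is handed in when it is done.

```bash
mkdir -p pics; ls; cat > h.py <<'E'
from bench import *
import numpy as np, cv2
def pts(c, mask):
    v,u=np.nonzero(mask&(c["range_z"]>0)); z=c["range_z"][v,u]; K=c["intrinsics"]
    P=np.c_[(u-K[0,2])/K[0,0]*z,(v-K[1,2])/K[1,1]*z,z]
    return (P-c["t"])@c["R"]
E
python3 - <<'E'
from h import *
for n in("scene","side"):
    c=capture(n); cv2.imwrite(f"pics/{n}0.png",c["image"])
    print(n,"campos",-c["R"].T@c["t"])
    for q in("board_red","board_blue","button_red","button_blue","tongue_red","tongue_blue","bulb_box","plug_box","spray_can","oil_filter","pen_cup","tape_roll"):
        for s in silhouettes(n,q)[:2]:
            p=pts(c,s["region"])
            print(q,round(s["conf"],2),np.round(s["xy"]),len(p),np.round(np.median(p,0),4) if len(p) else "", np.round(np.percentile(p,95,axis=0),3) if len(p) else "")
print(current_clock())
E
```

```text
pics
scene campos [1.16514318 0.48109814 0.58947434]
board_red 0.72 [368. 296.] 3326 [0.6292 0.2049 0.0121] [0.691 0.239 0.031]
board_red 0.45 [345. 210.] 432 [0.4209 0.0158 0.0326] [0.426 0.026 0.052]
board_blue 0.67 [249. 216.] 1882 [ 0.5575 -0.1568  0.0115] [ 0.622 -0.124  0.031]
button_red 0.66 [370. 279.] 165 [0.5957 0.193  0.0361] [0.606 0.205 0.038]
button_red 0.48 [253. 216.] 1886 [ 0.5582 -0.157   0.0115] [ 0.622 -0.124  0.031]
button_blue 0.62 [364. 297.] 3581 [0.6254 0.2032 0.012 ] [0.692 0.239 0.031]
tongue_red 0.73 [368. 277.] 163 [0.5972 0.1924 0.0361] [0.606 0.205 0.038]
tongue_red 0.52 [378. 272.] 313 [0.564  0.1889 0.035 ] [0.575 0.213 0.039]
tongue_blue 0.73 [260. 198.] 189 [ 0.4929 -0.1774  0.034 ] [ 0.505 -0.156  0.038]
bulb_box 0.91 [344. 210.] 402 [0.4214 0.0161 0.0327] [0.426 0.026 0.052]
plug_box 0.61 [263. 278.] 767 [0.6947 0.0172 0.022 ] [0.73  0.023 0.026]
plug_box 0.24 [251. 217.] 1869 [ 0.5568 -0.1572  0.0116] [ 0.622 -0.124  0.031]
spray_can 0.78 [136. 185.] 1586 [ 0.695  -0.3573  0.088 ] [ 0.71  -0.35   0.149]
oil_filter 0.98 [440. 346.] 679 [0.7154 0.3
[... 625 characters left out ...]
ue_red 0.66 [275. 246.] 280 [0.554  0.1784 0.03  ] [0.573 0.207 0.038]
tongue_red 0.26 [487. 384.] 3319 [ 0.4879 -0.4023  0.0372] [ 0.54  -0.363  0.045]
tongue_blue 0.58 [378. 326.] 486 [ 0.4852 -0.188   0.0316] [ 0.504 -0.163  0.039]
bulb_box 0.56 [276. 298.] 606 [ 0.4005 -0.0049  0.0337] [0.42  0.02  0.052]
plug_box 0.88 [366. 254.] 493 [ 0.6793 -0.0014  0.0185] [0.727 0.02  0.025]
spray_can 0.62 [531. 304.] 2575 [ 0.664  -0.3838  0.0881] [ 0.695 -0.358  0.149]
oil_filter 0.96 [273. 202.] 820 [0.6967 0.333  0.0488] [0.736 0.368 0.084]
pen_cup 0.72 [224. 190.] 1043 [0.6203 0.4551 0.0682] [0.661 0.505 0.131]
tape_roll 0.92 [488. 383.] 3245 [ 0.4871 -0.4026  0.0374] [ 0.539 -0.364  0.045]
1.3
```

View pics/scene0.png

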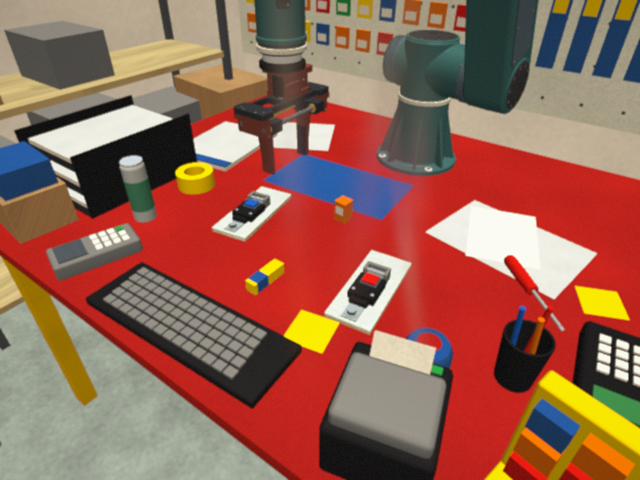

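```bash
python3 - <<'E'
from h import *
# boards' pose: rect of points at board top, both cameras
A=[]
for n in("scene","side"):
    c=capture(n); p=pts(c,np.ones((480,640),bool)); hsv=cv2.cvtColor(c["image"],cv2.COLOR_BGR2HSV)
    v,u=np.nonzero(c["range_z"]>0); A.append(np.c_[p,hsv[v,u]])
    np.save(n+".npy",A[-1])
    P=A[-1]; m=(abs(P[:,0]-.6)<.18)&(abs(P[:,1]-.2)<.11)&(P[:,2]>.007)&(P[:,2]<.06)
    Q=P[m]; r=cv2.minAreaRect((Q[:,:2]*1000).astype(np.float32)); print(n,"rect",r,m.sum())
    for nm,lo,hi in(("red",0,8),("red2",172,180),("blue",100,130)):
        b=Q[(Q[:,3]>=lo)&(Q[:,3]<=hi)&(Q[:,4]>150)&(Q[:,2]>.033)&(Q[:,5]>60)]
        if len(b): print(nm,len(b),np.median(b[:,:3],0),b[:,:3].min(0),b[:,:3].max(0))
    d=Q[(Q[:,5]<60)&(abs(Q[:,2]-.030)<.0025)]; print("cover",len(d),cv2.minAreaRect((d[:,:2]*1000).astype(np.float32)) if len(d)>5 else "")
    g=Q[(abs(Q[:,2]-.038)<.003)&(Q[:,4]<80)]; print("grip",len(g),cv2.minAreaRect((g[:,:2]*1000).astype(np.float32)) if len(g)>5 else "")
E
```

```text
scene rect ((587.9996337890625, 191.45811462402344), (214.7680206298828, 90.55471801757812), 6.890291690826416) 3599
red 139 [0.59560127 0.19262956 0.03615383] [0.58186378 0.17830656 0.03304518] [0.60824541 0.2069441  0.03912866]
cover 354 ((608.95361328125, 195.71786499023438), (61.07879638671875, 51.11570739746094), 8.783523559570312)
grip 161 ((562.9912109375, 188.68223571777344), (26.848480224609375, 49.37771224975586), 8.23723316192627)
side rect ((638.4775390625, 204.39944458007812), (330.0299377441406, 123.55363464355469), 16.868915557861328) 1775
red 63 [0.59181826 0.18842056 0.03597917] [0.57367488 0.17340125 0.03308048] [0.60819417 0.20754375 0.03778401]
cover 115 ((680.3097534179688, 224.34848022460938), (246.0015106201172, 63.165164947509766), 25.9976749420166)
grip 88 ((665.6389770507812, 230.47744750976562), (263.4984130859375, 50.82619094848633), 23.935821533203125)
```

The scene picture shows the red buckle on its board at about (368,290), button at (370,280) and tongue at about (378,265), towards the robot. The blue buckle is at (252,210). In the world the red board centre is about (0.588, 0.191) with a yaw of 7–8.5°. I'll hover over it and refine this with the wrist camera.

```bash
cat >> h.py <<'E'
from scipy.spatial.transform import Rotation as Ro
TH=np.deg2rad(7)
def pose(mouth,yaw,ax,az,g,flip=0):
    """TCP pose so that the inner tip edge of the +x finger is at board coordinate ax from the mouth, world height az"""
    u=np.array([np.cos(yaw),np.sin(yaw),0]); k=np.array([0,0,1.])
    y=np.cos(TH)*u+np.sin(TH)*k; z=np.sin(TH)*u-np.cos(TH)*k
    p=np.array([*mouth,0])+ax*u+az*k-g/2*y
    if flip: y=-y
    return p,Ro.from_matrix(np.c_[np.cross(y,z),y,z]).as_quat()
E
python3 - <<'E'
from h import *
yaw=np.deg2rad(7.8); u=np.array([np.cos(yaw),np.sin(yaw)]); mouth=np.array([.588,.1915])-.011*u
best=[]
for f in(0,1):
    p,q=pose(mouth,yaw,.013,.15,.066,f); j=inverse_kinematics(p,q); print(f,p,None if j is None else np.round(j,2)); 
    if j is not None: best.append((abs(np.array(j)-current_joint_pos()).max(),p,q,f))
b=min(best,key=lambda t:t[0]); print("flip",b[3])
move_ptp(b[1],b[2]); move_gripper(.066); print(current_clock(),current_finger_gap(),current_position()-b[1])
c=capture("wrist"); cv2.imwrite("pics/w1.png",c["image"])
p=pts(c,np.ones((480,640),bool)); v,uu=np.nonzero(c["range_z"]>0); hsv=cv2.cvtColor(c["image"],cv2.COLOR_BGR2HSV)[v,uu]
np.save("w1.npy",np.c_[p,hsv])
def R(n,m): 
    d=p[m]; print(n,len(d)); 
    if len(d)>5: print(cv2.minAreaRect((d[:,:2]*1000).astype(np.float32)),np.median(d,0))
near=(abs(p[:,0]-.59)<.15)&(abs(p[:,1]-.19)<.075)
R("board",near&(abs(p[:,2]-.012)<.004)&(hsv[:,1]<60)&(hsv[:,2]>120))
R("cover",near&(abs(p[:,2]-.030)<.002)&(hsv[:,2]<70))
R("button",near&(abs(p[:,2]-.037)<.003)&((hsv[:,0]<8)|(hsv[:,0]>172))&(hsv[:,1]>150))
R("grip",near&(abs(p[:,2]-.039)<.003)&(hsv[:,1]<100))
E
```

```text
0 [0.55753052 0.1873262  0.14597831] [ 0.21  0.36  1.73 -0.01  0.93  0.08]
1 [0.55753052 0.1873262  0.14597831] None
flip 0
2.7917 0.06615999279818605 [ 9.21262653e-05 -2.51125181e-04  2.79059565e-05]
board 14999
((588.3356323242188, 189.86932373046875), (211.51771545410156, 89.83708190917969), 7.016341686248779) [0.54838476 0.19521612 0.01144563]
cover 2634
((594.651611328125, 191.03382873535156), (88.36223602294922, 53.14775848388672), 6.704946994781494) [0.61616576 0.19615987 0.02931727]
button 916
((594.1893310546875, 190.75286865234375), (23.75310707092285, 27.98946762084961), 7.6052656173706055) [0.59365548 0.19154685 0.03633736]
grip 1064
((562.8257446289062, 186.75808715820312), (25.195852279663086, 50.41752624511719), 6.865020275115967) [0.55761595 0.18772256 0.03807441]
```

View pics/w1.png

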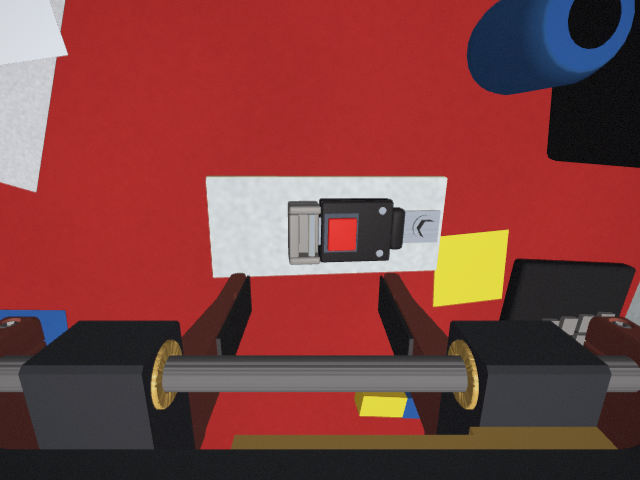

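The wrist view shows the red buckle with its button at (342,235) and the tongue grip at (304,232). All the fits agree on yaw ≈ 7.0° and centre ≈ (0.588, 0.190). Next I press, with the -x finger waiting 52 mm in front of the mouth.

```bash
python3 - <<'E'
from h import *
yaw=np.deg2rad(7.0); u=np.array([np.cos(yaw),np.sin(yaw)]); mouth=np.array([.5883,.1902])-.011*u; g=.066
p,q=pose(mouth,yaw,.0135,.07,g); move_ptp(p,q)
p,q=pose(mouth,yaw,.0135,.043,g); servo_line(p,q,rate=.08)
sleep(.2); print(current_clock(),current_force())
p,q=pose(mouth,yaw,.0135,.0345,g); print("touch",servo_line(p,q,rate=.02,contact_N=1.5))
y=Ro.from_quat(q).as_matrix()[:,1]; print("tipA",np.array(current_position())+g/2*y,current_force())
for az in (.0315,.0305):
    p,q=pose(mouth,yaw,.0135,az,g)
    print("press",az,servo_line(p,q,rate=.02,contact_N=9),current_force(),(np.array(current_position())+g/2*y)[2])
sleep(.3)
c=capture("wrist"); cv2.imwrite("pics/w2.png",c["image"])
P=pts(c,np.ones((480,640),bool)); v,uu=np.nonzero(c["range_z"]>0); hsv=cv2.cvtColor(c["image"],cv2.COLOR_BGR2HSV)[v,uu]
d=P[(:=0) if 0 else slice(None)] if 0 else P
m=(abs(P[:,0]-.55)<.06)&(abs(P[:,1]-.19)<.04)&(abs(P[:,2]-.039)<.003)&(hsv[:,1]<100)
print("grip",m.sum(),cv2.minAreaRect((P[m][:,:2]*1000).astype(np.float32)),current_clock(),current_force())
E
```

```text
File "<stdin>", line 14
    d=P[(:=0) if 0 else slice(None)] if 0 else P
         ^^
SyntaxError: invalid syntax
```

```bash
python3 - <<'E'
from h import *
yaw=np.deg2rad(7.0); u=np.array([np.cos(yaw),np.sin(yaw)]); mouth=np.array([.5883,.1902])-.011*u; g=.066
p,q=pose(mouth,yaw,.0135,.07,g); move_ptp(p,q)
p,q=pose(mouth,yaw,.0135,.043,g); servo_line(p,q,rate=.08)
sleep(.2); print(current_clock(),current_force())
p,q=pose(mouth,yaw,.0135,.0345,g); print("touch",servo_line(p,q,rate=.02,contact_N=1.5))
y=Ro.from_quat(q).as_matrix()[:,1]; print("tipA",np.array(current_position())+g/2*y,current_force())
for az in (.0315,.0305):
    p,q=pose(mouth,yaw,.0135,az,g)
    print("press",az,servo_line(p,q,rate=.02,contact_N=9),current_force(),(np.array(current_position())+g/2*y)[2])
sleep(.3)
c=capture("wrist"); cv2.imwrite("pics/w2.png",c["image"])
P=pts(c,np.ones((480,640),bool)); v,uu=np.nonzero(c["range_z"]>0); hsv=cv2.cvtColor(c["image"],cv2.COLOR_BGR2HSV)[v,uu]
m=(abs(P[:,0]-.55)<.06)&(abs(P[:,1]-.19)<.04)&(abs(P[:,2]-.039)<.003)&(hsv[:,1]<100)
print("grip",m.sum(),cv2.minAreaRect((P[m][:,:2]*1000).astype(np.float32)) if m.any() else "",current_clock(),current_force())
E
```

```text
3.95 [ 1.4634399   0.52887555 -0.08381332]
touch True
tipA [0.59102904 0.19056151 0.03626085] [1.03446845 0.17360619 0.45172965]
press 0.0315 False [-1.51762553  0.16574495  6.55958119] 0.03171804743360319
press 0.0305 False [-1.8196441   1.20536939  8.50884797] 0.031092489624510534
grip 3217 ((553.6195678710938, 185.90232849121094), (76.76577758789062, 50.284027099609375), 7.166675090789795) 5.3167 [-2.58458951 -0.84330549  8.47679595]
```

View pics/w2.png

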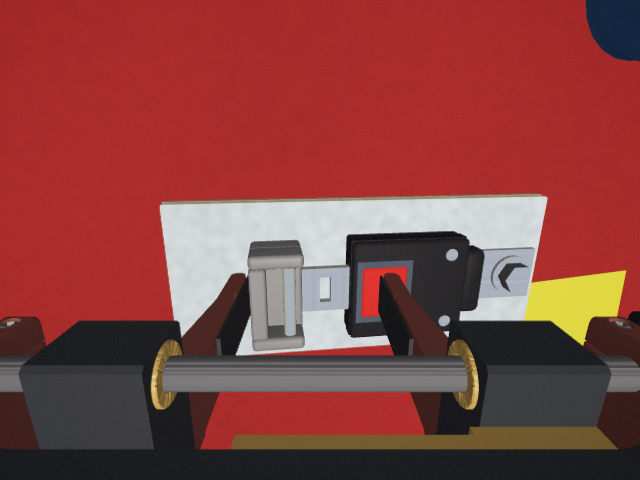

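The picture shows the tongue popped and trapped, with its grip at (275,295) against the finger at (245,290) and the plate just at the mouth. I back away up and outwards.

```bash
python3 - <<'E'
from h import *
yaw=np.deg2rad(7.0); u=np.array([np.cos(yaw),np.sin(yaw),0]); p=np.array(current_position())
servo_line(p-.006*u+[0,0,.010],rate=.03)
servo_line(p-.012*u+[0,0,.04],rate=.06)
servo_line(p-.02*u+[0,0,.13],rate=.12)
sleep(.3)
c=capture("wrist"); cv2.imwrite("pics/w3.png",c["image"])
P=pts(c,np.ones((480,640),bool)); v,uu=np.nonzero(c["range_z"]>0); hsv=cv2.cvtColor(c["image"],cv2.COLOR_BGR2HSV)[v,uu]
m=(abs(P[:,0]-.54)<.05)&(abs(P[:,1]-.19)<.04)&(abs(P[:,2]-.039)<.003)&(hsv[:,1]<100)
print("grip",m.sum(),cv2.minAreaRect((P[m][:,:2]*1000).astype(np.float32)),np.median(P[m],0),current_clock(),current_force())
E
```

```text
grip 995 ((539.1991577148438, 184.146728515625), (25.323936462402344, 50.005802154541016), 6.965933322906494) [0.53410508 0.18544358 0.03803092] 7.775 [1.278863   0.04285957 0.29815361]
```

View pics/w3.png

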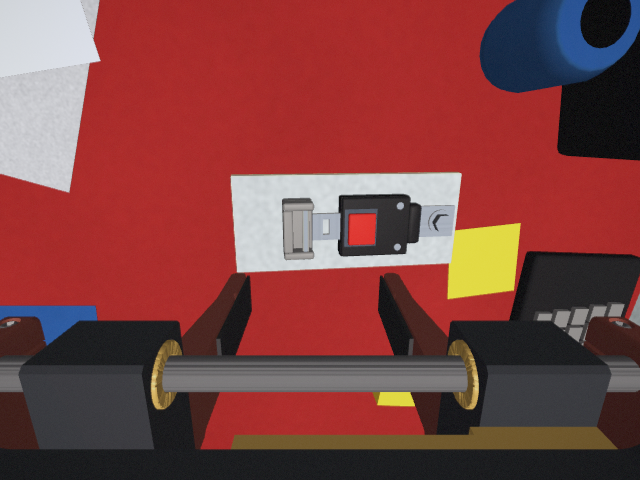

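The tongue lies flat and straight at (298,228), its centre about 38 mm out from the mouth and its top at the expected height. The button is up again at (362,229). I hand in.

```bash
python3 -c "
from bench import *
print(close_job())"
```

```text
the job is handed in; nothing more can be done
None
```

The red buckle released: the tongue popped, was trapped with its outer end about 51 mm from the mouth, and lies flat on its board in front of the buckle; I handed the job in at about 8 s of the 32 s limit, with no contact made with anything else.

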